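Screw a hose tail into a clamped coupling, sealed but not over-tightened

ROBOT

A 6-joint arm with a two-finger parallel gripper is mounted at the origin on a cart in front of the work surface, level with it; the furniture and walls round the work are solid. World frame = base frame: x ahead of the robot, y to its left, z up, the work surface at z = 0. Lengths are in m, angles in rad, forces in N, time in s.
With the tool pointing down it reaches from about 0.3 to 0.75 m from the base axis. Payload 8.5 kg.
Tool frame: the origin (TCP) lies at the very end of the fingers, on their centre line; the grasp point (between the pads) lies 19 mm behind it (robot.pinch_z is the distance from the TCP to the grasp point, in m); z points along the fingers, y is the line along which they close (so a half turn about z gives the same grasp; the last joint's range is limited). The gripper opens to 85 mm and grips with 20 to 120 N. Pads are 22 mm wide; open, the fingers measure 114 mm over their backs; the gripper's body (76 mm by 85 mm) begins 54 mm behind the grasp point. The pads swing forward as they close: fully open they stand 13 mm farther back than shut.
Start: joints at [-1.471, 0.381, 1.297, -0, 1.464, -0.215], TCP at [0.17, -0.523, 0.231] pointing down, gripper open.
Joint ranges: [-3.11, 3.11], [-0.89, 2.33], [0.22, 2.48], [-1.42, 4.56], [0.17, 2.85], [-2.88, 2.88]. Speed limits (rad/s): [2.39, 2.39, 3.14, 3.14, 3.14, 3.14].

INTERFACE

Orientations are given as a rotation vector (axis times angle).
In Python, from workcell import robot gives the robot as it stands. Calls block until the motion is done:
- robot.movep(position, orientation): joint-space move of the TCP to a pose.
- robot.move_linear(position, max_speed=0.15, orientation=None, stop_force=None): straight line of the TCP; orientation=None keeps the orientation; max_speed is the mean speed in m/s. With stop_force (N) it stops when the force on the tool has changed by that much, and returns True; else False.
- robot.movej(angles): joint-space move.
- robot.open() and robot.close_gripper(grip_force=None): open the fingers fully, or close them until they stop; grip_force is the grip in N (None keeps the last).
- robot.hold(seconds).
- robot.solve_ik(position, orientation): joint angles nearest the present ones, or None.
- robot.state(): the state.
- robot.get_image(name): name is "scene" or "side" or "wrist"; returns the picture (400x640x3 uint8, red, green, blue); there is no depth.
- robot.camera_model(name): a dict with "vertical_fov" (degrees; the focal length in pixels is half the picture's height over the tangent of half this angle, whatever the lens; pixels are square), "cx", "cy" (the principal point, pixels), "R" (3x3) and "t" (3): a world point X has camera coordinates R X + t. Camera axes: x right, y down, z forward; pixel columns grow to the right and rows downward; lengths in m; the calibration is good to about 2 mm. A picture is of the moment at which its call begins: read the wrist's pose just before it. camera_model takes no time and is no camera call; for the wrist camera it gives the pose at the moment of the call.
A pose or a line that the arm cannot do raises robot.MotionError and nothing moves.
- robot.finish_job(): hands the job in; it is judged then, once.
Trained networks look in the newest picture that a camera, given by its name, has taken for a name from the list of things; names that differ only in an ending like _2 or _b are one class to them, and where a whole thing is asked for, a point or a joint stands for the part that bears it (a point fixed in the world has none). Each returns a list of dicts, best first, with "p" (0 to 1); they miss things now and then, are a little off and sometimes report something else, mostly with a low value. They report only what shows in the picture. A call takes as long as a camera call. They do not tell look-alikes from the thing itself.
- robot.cut_out(camera, target): "pixels" (400x640 bool, what is visible of it) and "centre" ([column, row] in pixels, amid what is visible of it).
The state is a dict: "clock": time; "joints": joint angles; "qvel": joint speeds; "tau": joint torques, N m; "ee_pos": TCP position; "tcp_rot": TCP orientation; "wrist_force": force on the tool from outside, world axes, zero at the start; "moment": the same for the moment, N m; "grip_width": opening from 0.0 (shut) to 1.0 (fully open); "grip_force": force on a finger pad.
Only numpy, scipy, OpenCV 4.12 (cv2) and the standard library are available. Lean on these libraries where they do the work, as an engineer would, in place of code of your own. Each camera call takes 0.05 s, during which the arm holds its last target. There are 200 camera calls.

TASK

Screw the steel hose tail down into the coupling that is clamped upright in the vice: turn it clockwise until you feel the turning resistance rise as it comes up against the rubber sealing ring, then give it an eighth of a turn more and let go, so that it seals without crushing the ring. Start the thread gently, do not force it, and do not disturb the other things on the bench.

Things in the scene. Friction and masses are not known exactly. Their poses are not given: they have to be found in the camera images.
- hose_tail: steel hose tail, upright on its foot, 84 mm tall; origin at foot centre, z up its axis. 0-25 mm: spigot, 24 mm dia, foot tapered to 17, with two rounded thread lugs on its +x and -x sides (middle 5.5 mm up, each 50 deg long, 3.2 thick, 29.6 dia over both). 25-32: round seat, 39 dia. 32-62: hexagon, 38 mm across flats, flats facing y and every 60 deg. 62-84: hose barbs, 22 dia
- hose_tail_center (a point): point on the hose tail's axis 51 mm above its foot, 11 mm below the hexagon's top; axes as the hose tail's. Grip across two flats here or up to 7 mm higher, so that the fingertips clear the coupling's rim at the end. The seat's underside lies 26 mm below this point, the lugs 45.5. With the lugs just resting on the thread the seat is 4 to 8 mm above the mouth
- socket_mouth (a point): centre of the coupling's round mouth, 96 mm over the bench; z up, vice handle on its -x side. Rim 49 mm dia; counterbore 41.6 dia, 8 deep; then a 31.6 mm bore 34 deep, two-start right-hand thread, 14 mm lead, 25.6 mm clear inside, 1.2 mm axial play. The starts, 11.5 mm deep, lie within 26 deg of its +x and -x sides; lugs entering 60-120 deg anticlockwise of these sides land clear
- vice: grey vice, fixed, 195 mm long (x), 114 wide, jaws 62 high, steel coupling in its jaws; origin on the bench under the coupling. A black rubber ring (32-40 dia) lies in the counterbore, its top 3 mm below to 3 mm above the mouth; it gives at 10 N, then 4.5 N more per mm. Turning with a light push takes under 0.06 N m, steps up to 0.07-0.15 as the ring bites, 0.15-0.3 an eighth turn on
- flux_tin: flat round tin, 57 mm across, 21 high; bystander; origin under its centre
- pliers_2: small flat-nose pliers lying flat, 119x33x10 mm; bystander; origin under its centre
- battery_9v: nine-volt battery standing on end, 18x26x49 mm; bystander; origin under its centre
- fuse_box: small white carton, 36x62x24 mm; bystander; origin under its centre
Not all that is in view belongs to the job. Leave any pink or red look-alike of the hose_tail alone.

How it is judged:
By the outcome, as a careful person would: the job done as asked, in the order asked, and still so for the second after the job is handed in, with the robot touching nothing.
It also fails if it takes over 70 s, if anything falls off the work surface, if the arm or the gripper's body presses on something with over 40 N, if the wrist force passes 120 N, or if a joint passes its speed limit or range.

## Working session

There is one attempt and no reset: what is moved stays moved. The work goes in short steps, each a Python script; the robot and the scene stay as the last script left them, time stands still between calls to the robot, and variables do not carry over. Pictures are saved under pics/ and viewed, at most 10 in all, crops included, and the job is handed in when it is done.

```bash
mkdir -p pics; ls; python3 - <<'E'
from workcell import robot
import cv2,numpy as np
ims=[]
for c in ("scene","side"):
    im=robot.get_image(c); cv2.imwrite(f"pics/{c}0.png",im[...,::-1])
    m=robot.camera_model(c); print(c,m["vertical_fov"],m["cx"],m["cy"],np.round(m["R"],3).tolist(),np.round(m["t"],3), np.round(-np.array(m["R"]).T@m["t"],3))
    for t in ("hose_tail","vice","flux_tin","pliers_2","battery_9v","fuse_box"):
        for d in robot.cut_out(c,t)[:3]: print(c,t,round(d["p"],2),np.round(d["centre"],1),int(d["pixels"].sum()))
print(robot.state())
E
```

```text
pics
scene 46.22201830865093 327.5348954793106 203.2369505676021 [[-0.7, -0.714, 0.005], [-0.302, 0.29, -0.908], [0.647, -0.637, -0.418]] [0.423 0.254 0.743] [-0.108  0.702  0.539]
scene hose_tail 0.78 [272.3 271.4] 680
scene hose_tail 0.76 [319.7 277.2] 695
scene hose_tail 0.65 [296.4 257.2] 577
scene vice 0.72 [368.5 226.3] 2726
scene flux_tin 0.8 [279.1 230.4] 369
scene pliers_2 0.75 [254.2 263.5] 206
scene battery_9v 0.89 [199.9 269.9] 344
side 56.67583458655607 318.6779926732218 197.40355408640974 [[-0.922, -0.388, -0.008], [-0.229, 0.561, -0.795], [0.313, -0.731, -0.606]] [0.53  0.208 0.725] [0.309 0.619 0.609]
side hose_tail 0.86 [306.9 268.5] 614
side hose_tail 0.8 [349.4 294.8] 611
side hose_tail 0.79 [301.7 303.9] 611
side vice 0.58 [344.1 211.3] 2671
side vice 0.33 [213.6 323.6] 377
side flux_tin 0.59 [262.3 234.2] 454
side pliers_2 0.94 [255.4 287.4] 474
side battery_9v 0.77 [215.1 320.5] 372
side battery_9v 0.4 [262.9 235.7] 461
side fuse_box 0.73 [398.8 182.2] 277
{'clock': 0.7, 'joints': array([-1.47127645e+00,  3.80592169e-01,  1.29740977e+00, -4.37640935e-06,
        1.46358311e+00, -2.15284762e-01]), 'qvel': array([-7.73948958e-04,  8.24961167e-05, -1.43760662e-05,  7.31737438e-04,
       -1.51479962e-04,  1.88715451e-03]), 'tau': array([ 3.74215169e-04, -4.48247409e+01, -2.31436908e+01, -1.41018249e-04,
        5.54612361e-04,  2.46227631e-05]), 'ee_pos': array([ 0.17029968, -0.52295101,  0.23132331]), 'tcp_rot': array([ 3.10274832e+00,  4.92454189e-01, -7.51436663e-06]), 'wrist_force': array([ 0.38109469,  0.41990126, -0.31338706]), 'moment': array([-0.0035638 , -0.0134615 , -0.01891305]), 'grip_force': 0.0, 'grip_width': 1.0014716110562336}
```

View pics/scene0.png

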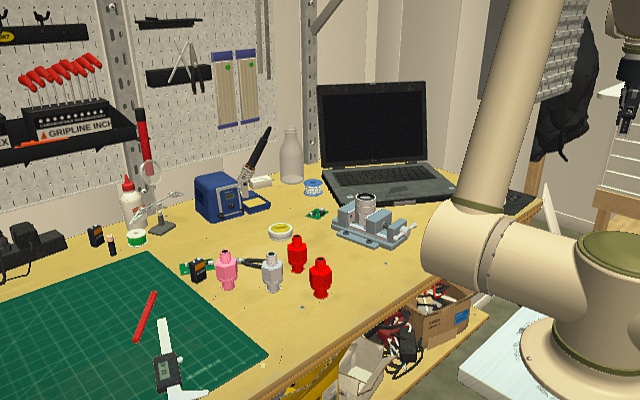

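View pics/side0.png

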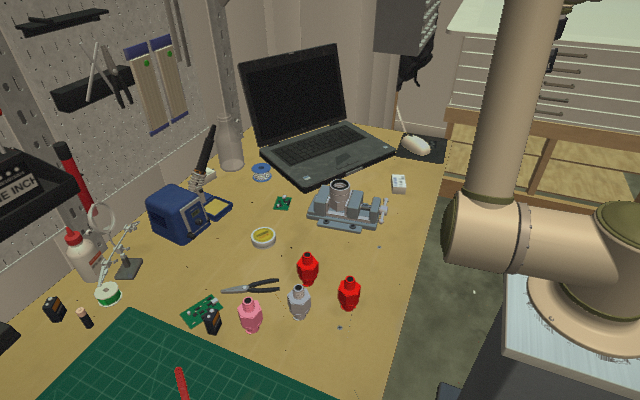

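Candidates in the scene: pink at (226,270), grey steel at (272,271), red at (297,253) and red at (320,277). In the side view the same ones are at (250,315), (299,302), (307,268) and (349,294). The grey one is the steel hose tail. The vice is at scene (368,226) with the coupling mouth near (366,196), and in the side view near (340,184).

```bash
cat > h.py <<'E'
from workcell import robot
import cv2,numpy as np
from scipy.spatial.transform import Rotation as Ro
def K(m):
    f=200/np.tan(np.radians(m["vertical_fov"])/2); return np.array([[f,0,m["cx"]],[0,f,m["cy"]],[0,0,1]])
def proj(m,X):
    X=np.atleast_2d(X); c=X@np.array(m["R"]).T+m["t"]; u=c@K(m).T; return u[:,:2]/u[:,2:]
def tri(m1,p1,m2,p2):
    P=[K(m)@np.c_[m["R"],m["t"]] for m in (m1,m2)]
    X=cv2.triangulatePoints(P[0],P[1],np.float64(p1).reshape(2,1),np.float64(p2).reshape(2,1)); return (X[:3]/X[3]).ravel()
def onplane(m,p,z):
    d=np.array(m["R"]).T@np.linalg.inv(K(m))@[p[0],p[1],1]; c=-np.array(m["R"]).T@m["t"]; return c+d*(z-c[2])/d[2]
E
python3 - <<'E'
from h import *
s,d=robot.camera_model("scene"),robot.camera_model("side")
for n,a,b in (("steel",(272.3,271.4),(301-1.7,303)),("pink",(227,271),(250,315)),("red1",(296.4,257.2),(306.9,268.5)),("red2",(319.7,277.2),(349.4,294.8)),("mouth",(366,196),(340,184)),("tin",(279,230.4),(262.3,236)),("batt",(199.9,269.9),(212.5,321)),("pliers",(254,263.5),(255.4,287.4))):
    print(n,np.round(tri(s,a,d,b),3))
print("fuse",onplane(d,(398.8,182.2),.012))
im=robot.get_image("wrist");cv2.imwrite("pics/w0.png",im[...,::-1])
m=robot.camera_model("wrist");T=robot.state();Rt=Ro.from_rotvec(T["tcp_rot"]).as_matrix()
print(m["vertical_fov"],m["cx"],m["cy"],np.round(np.array(m["R"])@Rt,3).tolist(), np.round(Rt.T@(-np.array(m["R"]).T@m["t"]-T["ee_pos"]),4))
a=cv2.imread("pics/side0.png");b=cv2.imread("pics/scene0.png")
c1=cv2.resize(a[260:330,230:330],None,fx=4,fy=4,interpolation=cv2.INTER_CUBIC);c2=cv2.resize(b[230:300,210:310],None,fx=4,fy=4,interpolation=cv2.INTER_CUBIC)
cv2.imwrite("pics/c0.png",np.vstack([np.hstack([c1,c2]),cv2.resize(im[...,::-1],(800,500))])[:,:,:] if 0 else np.vstack([np.hstack([c1,c2]),np.hstack([cv2.resize(im[...,::-1],(480,300)),np.zeros((300,320,3),np.uint8)])]))
E
```

```text
steel [0.511 0.241 0.042]
pink [0.586 0.294 0.032]
red1 [0.538 0.153 0.027]
red2 [0.431 0.19  0.043]
mouth [ 0.549 -0.073  0.093]
tin [0.684 0.084 0.008]
batt [0.651 0.32  0.015]
pliers [ 0.633  0.201 -0.014]
fuse [ 0.43690429 -0.25135111  0.012     ]
68.83726805672623 311.3561781730996 202.57323381750342 [[0.0, 1.0, 0.001], [-0.962, 0.0, -0.274], [-0.274, -0.001, 0.962]] [ 0.0691 -0.0006 -0.1413]
```

View pics/c0.png

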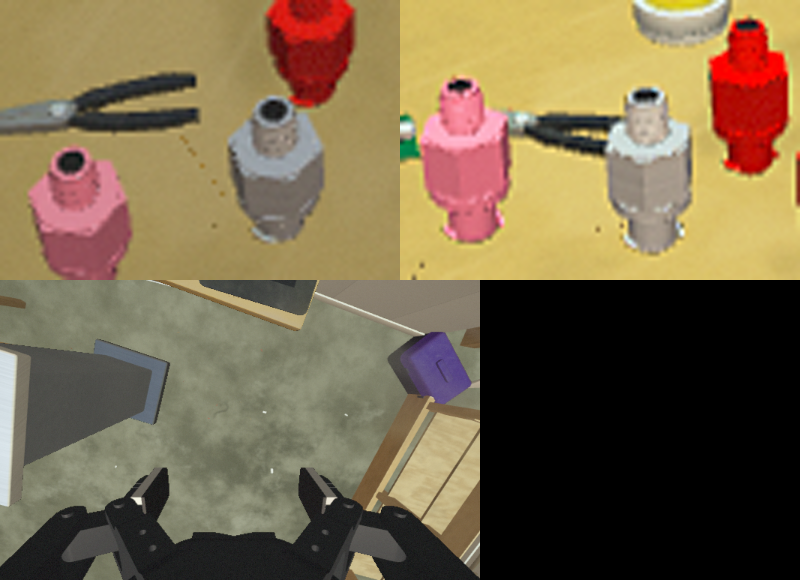

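The crop confirms the choice. The grey steel one, at scene (272,271), stands at about (0.511, 0.241), between the pink one and the two red ones. The mouth triangulates to z ≈ 0.093, against the 0.096 given. Next come close wrist views of the vice and the tail.

```bash
cat >> h.py <<'E'
def rot(az,tilt=0):
    """tool z down, tilted by tilt towards azimuth az; tool x opposite to az"""
    h=np.array([np.cos(az),np.sin(az),0]);z=np.array([0,0,1.]);c,s=np.cos(tilt),np.sin(tilt)
    tz=s*h-c*z; tx=-c*h-s*z
    return Ro.from_matrix(np.c_[tx,np.cross(tz,tx),tz]).as_rotvec()
def shot(n):
    robot.hold(.3);m=robot.camera_model("wrist");im=robot.get_image("wrist");cv2.imwrite(f"pics/{n}.png",im[...,::-1])
    import pickle;pickle.dump(m,open(f"pics/{n}.pkl","wb"));return m,im
E
python3 - <<'E'
from h import *
az0=np.arctan2(-.073,.549)
views=[("v1",(.549,-.073),.25,az0,0),("t1",(.511,.241),.175,-.64,.52),("t2",(.511,.241),.22,.44,0)]
for n,p,z,az,ti in views:
    h=np.array([np.cos(az),np.sin(az)]);q=np.array(p)+h*(.03 if ti==0 else -.08)
    try: robot.movep([*q,z],rot(az,ti))
    except robot.MotionError as e: print(n,e); continue
    m,im=shot(n)
    for t in ("vice","hose_tail"):
        r=robot.cut_out("wrist",t)
        for k,d in enumerate(r[:3]):
            print(n,t,round(d["p"],2),np.round(d["centre"]),int(d["pixels"].sum())); np.save(f"pics/{n}_{t}{k}.npy",d["pixels"])
    print(robot.state()["clock"],np.round(robot.state()["joints"],2), proj(m,[*p,.05]))
a=[cv2.resize(cv2.imread(f"pics/{n}.png"),(400,250)) for n in("v1","t1","t2")]
cv2.imwrite("pics/m1.png",np.vstack([np.hstack(a[:2]),np.hstack([a[2],a[2]*0])]))
E
```

```text
v1 vice 0.82 [308. 124.] 11459
v1 hose_tail 0.95 [619. 137.] 1439
v1 hose_tail 0.9 [592.  79.] 2573
v1 hose_tail 0.85 [516. 110.] 1843
3.3667 [-0.34  0.43  1.16 -0.    1.55 -1.77] [[311.12545605 155.3550298 ]]
t1 vice 0.91 [136. 262.] 4784
t1 hose_tail 0.94 [218. 172.] 2538
t1 hose_tail 0.76 [312. 190.] 2004
t1 hose_tail 0.73 [267. 233.] 1731
5.3167 [ 0.58  0.39  1.57 -0.56  1.06 -0.1 ] [[311.35273313 198.0889297 ]]
t2 vice 0.73 [48. 64.] 13362
t2 hose_tail 0.92 [333. 235.] 1250
t2 hose_tail 0.91 [297.  63.] 1652
t2 hose_tail 0.69 [310. 158.] 1261
7.2417 [ 0.24  0.47  1.19 -0.    1.49 -1.77] [[310.36277768 158.3752957 ]]
```

View pics/m1.png

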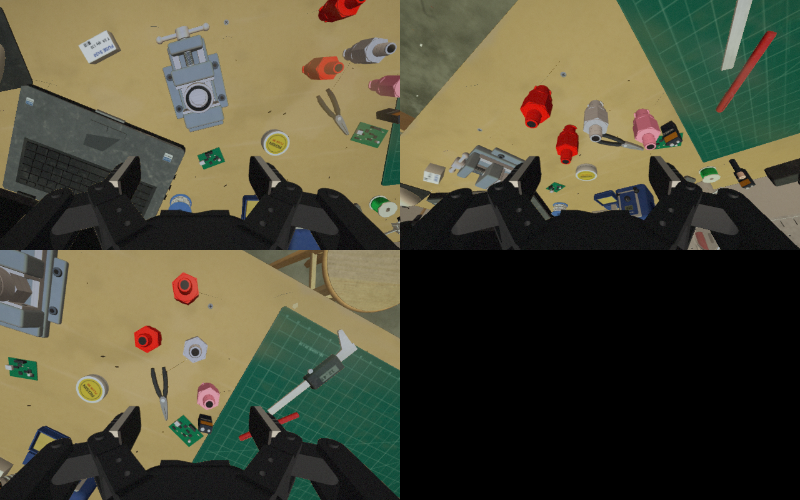

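```bash
cat >> h.py <<'E'
import pickle
from scipy.optimize import minimize
from scipy.ndimage import map_coordinates
A=np.radians(np.arange(0,360,10))
def ring(r,z,a=A): return np.c_[r*np.cos(a),r*np.sin(a),np.full(len(a),z)]
hx=np.radians(np.arange(0,360,60))
L=np.radians(np.arange(-25,26,5))
def parts():
    P=[np.r_[ring(.0085,0),ring(.012,.004)],np.r_[ring(.012,.004),ring(.012,.025)],np.r_[ring(.0195,.025),ring(.0195,.032)],
       np.r_[ring(.02194,.032,hx),ring(.02194,.062,hx)],np.r_[ring(.011,.062),ring(.011,.084)]]
    for k in (0,np.pi): P.append(np.r_[[np.r_[.0148*np.cos(a),.0148*np.sin(a),z] for a in L+k for z in(.0039,.0071)]])
    return P
def pose(P,x,y,yaw,z=0):
    c,s=np.cos(yaw),np.sin(yaw); return P@np.array([[c,s,0],[-s,c,0],[0,0,1]])+[x,y,z]
def sil(m,x,y,yaw,z=0,S=8):
    M=np.zeros((400,640),np.uint8)
    for P in parts():
        q=proj(m,pose(P,x,y,yaw,z)); cv2.fillConvexPoly(M,cv2.convexHull(np.round(q*16).astype(np.int32)),255,cv2.LINE_AA,4)
    return M/255.
E
python3 - <<'E'
from h import *
m1,m2,mv=[pickle.load(open(f"pics/{n}.pkl","rb")) for n in("t1","t2","v1")]
k1,k2=np.load("pics/t1_hose_tail1.npy"),np.load("pics/t2_hose_tail2.npy")
def cost(p,two=True):
    return sum(np.abs(sil(m,*p)-k).sum() for m,k in((m1,k1),(m2,k2)))
best=None
for h in range(18):
    r=minimize(cost,[.511,.241,np.radians(h*10)],method="Nelder-Mead",options=dict(initial_simplex=np.array([.511,.241,np.radians(h*10)])+np.array([[0,0,0],[.008,0,0],[0,.008,0],[0,0,.2]]),maxiter=120))
    print(h*10,np.round(r.x[:2],4),np.degrees(r.x[2]).round(1),round(r.fun),end="; ")
    if best is None or r.fun<best.fun: best=r
x,y,yaw=best.x
g=cv2.cvtColor(cv2.imread("pics/v1.png"),cv2.COLOR_BGR2GRAY).astype(float)
def ann(c,rs):
    v=[map_coordinates(g,proj(mv,ring(r,.096)+[c[0],c[1],0])[:,::-1].T,order=1).mean() for r in rs];return np.mean(v)
G=[(ann((a,b),(.022,.0235))-ann((a,b),(.0165,.018,.0195)),a,b) for a in np.arange(.535,.565,.0005) for b in np.arange(-.09,-.055,.0005)]
b=max(G);print("\nmouth",b)
def crop(n,c,w,f): 
    im=cv2.imread(f"pics/{n}.png");M=np.float64([[f,0,-f*(c[0]-w[0]/2)],[0,f,-f*(c[1]-w[1]/2)]]);return cv2.warpAffine(im,M,(int(w[0]*f),int(w[1]*f)),flags=cv2.INTER_CUBIC),M
o=[]
for m,n in((m1,"t1"),(m2,"t2")):
    c=proj(m,[x,y,.04])[0];I,M=crop(n,c,(66.7,75),6 if 0 else 4);o.append(I.copy())
    for P in (ring(.02194,.062,hx),ring(.0148,.0055,L),ring(.0148,.0055,L+np.pi)):
        q=proj(m,pose(P,x,y,yaw));cv2.polylines(I,[np.int32((q@M[:,:2].T+M[:,2])*1)],len(P)==6,(0,0,255),1)
    o.append(I)
w=min(i.shape[1] for i in o);o=[i[:,:w] for i in o]
I,M=crop("v1",proj(mv,[b[1],b[2],.096])[0],(100,75),4)
J=I.copy()
for r in(.0245,.0208,.016):cv2.polylines(J,[np.int32(proj(mv,ring(r,.096)+[b[1],b[2],0])@M[:,:2].T+M[:,2])],True,(0,0,255),1)
top=np.hstack([o[0],o[1]]);top=np.hstack([top,o[2]]);bot=np.hstack([I,J])
top=cv2.copyMakeBorder(top,0,0,0,800-top.shape[1],0) if top.shape[1]<=800 else top[:,:800]
cv2.imwrite("pics/m2.png",np.vstack([top,bot]))
E
```

```text
0 [0.5102 0.2431] 18.4 393; 10 [0.5102 0.2429] 18.3 393; 20 [0.5103 0.2431] 18.2 392; 30 [0.5102 0.2431] 18.0 393; 40 [0.5102 0.243 ] 17.3 393; 50 [0.5102 0.2428] 78.3 377; 60 [0.5102 0.2428] 77.8 376; 70 [0.5102 0.2429] 78.3 377; 80 [0.5103 0.2427] 78.1 377; 90 [0.5102 0.2428] 78.3 378; 100 [0.5102 0.2429] 78.0 378; 110 [0.5103 0.243 ] 138.5 393; 120 [0.5102 0.2431] 137.9 392; 130 [0.5103 0.2429] 138.4 392; 140 [0.5103 0.243 ] 138.6 392; 150 [0.5103 0.243 ] 138.5 392; 160 [0.5103 0.2431] 198.4 391; 170 [0.5102 0.243 ] 198.3 392; 
mouth (np.float64(115.0151473222135), np.float64(0.5459999999999988), np.float64(-0.06649999999999998))
```

View pics/m2.png

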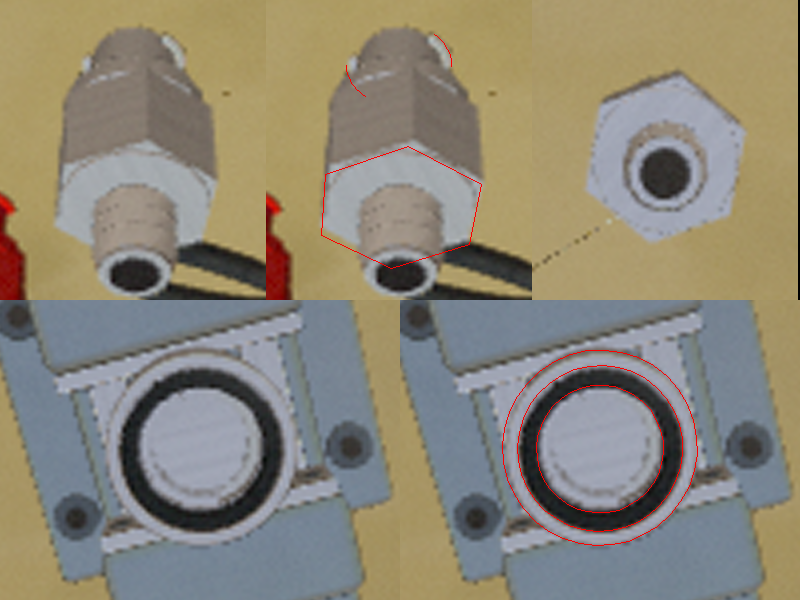

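The t1 crop shows the two lugs at either side of the foot, at (85,62) and (175,50), which matches the 78° yaw hypothesis. In the vice crop the mouth circles fit, the black ring lies near mouth level, and the handle is on the side towards the base, so the vice yaw is about 7°. Next I check red1's clearance and pick the tail up.

```bash
python3 - <<'E'
from h import *
m2,mv=[pickle.load(open(f"pics/{n}.pkl","rb")) for n in("t2","v1")]
red=onplane(m2,(235,142),.084);print("red1",red)
# vice yaw from jaw edge
c0=proj(mv,[.546,-.0665,.096])[0]; f=lambda x,y:onplane(mv,c0+(np.array([x,y])-[200,150])/4,.075)
for a,b in(((57,88),(300,18)),((110,550-300),(345,478-300+10))):
    d=f(*b)-f(*a);print("jaw az",np.degrees(np.arctan2(d[1],d[0])))
x,y=.5102,.2428
az=np.radians(78+30-90)
d=np.array([x,y])-red[:2];print("dist red1",np.linalg.norm(d))
if np.linalg.norm(d)>.083:
    robot.movep([x,y,.14],rot(az)); robot.move_linear([x,y,.036],.08,stop_force=8)
    robot.close_gripper(60); s=robot.state();print(s["ee_pos"],s["grip_width"],s["grip_force"],s["wrist_force"],s["joints"].round(2))
    robot.move_linear([x,y,.15],.1)
    robot.hold(.3);s=robot.state();print(s["clock"],s["ee_pos"],s["grip_width"],s["grip_force"],s["wrist_force"],s["moment"])
    for h in(.3,.64,.8,1.): print(h,robot.solve_ik([.546,-.0665,.15],rot(h)))
E
```

```text
red1 [0.52320395 0.16919024 0.084     ]
jaw az 98.06217301698064
jaw az 97.38164549854278
dist red1 0.07474957538246775
```

```bash
python3 - <<'E'
from h import *
ms=[pickle.load(open(f"pics/{n}.pkl","rb")) for n in("t1","t2")]
K_=[]
for n,c in(("t1",(908-0,230)),("t2",(235,142))):
    im=cv2.imread(f"pics/{n}.png").astype(int);r=((im[...,2]>90)&(im[...,1]<.5*im[...,2])&(im[...,0]<.5*im[...,2])).astype(np.uint8)
    N,lab,st,ce=cv2.connectedComponentsWithStats(cv2.morphologyEx(r,cv2.MORPH_CLOSE,np.ones((5,5))))
    big=[(st[i,4],ce[i].round(),i) for i in range(1,N) if st[i,4]>300];print(n,big)
    tgt=(267,230) if n=="t1" else (235,142)
    K_.append(lab==min(big,key=lambda b:np.hypot(*(b[1]-tgt)))[2])
cost=lambda p:sum(np.abs(sil(m,*p)-k).sum() for m,k in zip(ms,K_))
for h in (0,.5):
    x0=np.array([.53,.16,h]);r=minimize(cost,x0,method="Nelder-Mead",options=dict(initial_simplex=x0+np.array([[0,0,0],[.01,0,0],[0,.01,0],[0,0,.3]])))
    print(r.x,r.fun,"dist",np.hypot(*(r.x[:2]-[.5102,.2428])),"az",np.degrees(np.arctan2(*(r.x[:2]-[.5102,.2428])[::-1])))
E
```

```text
t1 [(np.int32(1827), array([556., 110.]), 1), (np.int32(2273), array([218., 169.]), 2), (np.int32(1614), array([268., 230.]), 3)]
t2 [(np.int32(1439), array([297.,  62.]), 1), (np.int32(1294), array([237., 141.]), 2)]
[0.528689   0.16410333 0.33328189] 582.886274509804 dist 0.08083940275657187 az -76.77870480109024
[0.52885272 0.16405919 0.32366623] 581.3215686274509 dist 0.08091995460912495 az -76.67300144750804
```

Red1 is only 81 mm away, along the 108° grip line, so a finger back would pass within about 2 mm of it. I'll grip across the 48° flats, which are clear of the neighbours, then look at the mouth from the opposite side to cancel camera bias.

```bash
python3 - <<'E'
from h import *
x,y=.5102,.2428
az=np.radians(-42)
robot.movep([x,y,.14],rot(az)); print("hit",robot.move_linear([x,y,.036],.08,stop_force=8))
robot.close_gripper(60); s=robot.state();print(s["ee_pos"],s["grip_width"],s["grip_force"],s["wrist_force"],s["joints"].round(2))
robot.move_linear([x,y,.16],.12)
robot.hold(.3);s=robot.state();print(s["clock"],s["ee_pos"],s["grip_width"],s["grip_force"],s["wrist_force"],s["moment"])
c=np.array([.546,-.0665]);az0=np.arctan2(-.073,.549)
h=az0+np.pi-.3
robot.movep([*(c+.05*np.array([np.cos(h),np.sin(h)])),.26],rot(h))
m,im=shot("v2")
g=cv2.cvtColor(im,cv2.COLOR_RGB2GRAY).astype(float)
def ann(mm,gg,c,rs):
    return np.mean([map_coordinates(gg,proj(mm,ring(r,.096)+[c[0],c[1],0])[:,::-1].T,order=1).mean() for r in rs])
for n in("v1","v2"):
    mm=pickle.load(open(f"pics/{n}.pkl","rb"));gg=cv2.cvtColor(cv2.imread(f"pics/{n}.png"),cv2.COLOR_BGR2GRAY).astype(float)
    G=sorted([(ann(mm,gg,(a,b),(.022,.0235))-ann(mm,gg,(a,b),(.0165,.018,.0195)),a,b) for a in np.arange(.535,.56,.0005) for b in np.arange(-.08,-.055,.0005)])[::-1]
    print(n,np.round(G[0],4),np.mean([k[1:] for k in G[:15]],axis=0))
print(robot.state()["clock"],robot.state()["joints"].round(2))
cv2.imwrite("pics/v2s.png",im[...,::-1])
E
```

```text
hit False
[0.51050727 0.2428768  0.03647571] 0.4380371233715564 60.09663349133916 [-0.2365759  -0.2091049   4.50814718] [ 0.23  0.62  1.52  0.    1.01 -0.6 ]
11.75 [0.51013341 0.24279432 0.15972328] 0.43016553683170616 59.64091689675115 [-0.33276414  0.876852   -0.59247724] [ 0.04963061 -0.0262871  -0.00629278]
v1 [ 1.150151e+02  5.460000e-01 -6.650000e-02] [ 0.5463 -0.0663]
v2 [ 1.089359e+02  5.465000e-01 -6.650000e-02] [ 0.54673333 -0.06643333]
14.0667 [-0.33  0.28  1.37 -0.    1.49  1.68]
```

View pics/v2s.png

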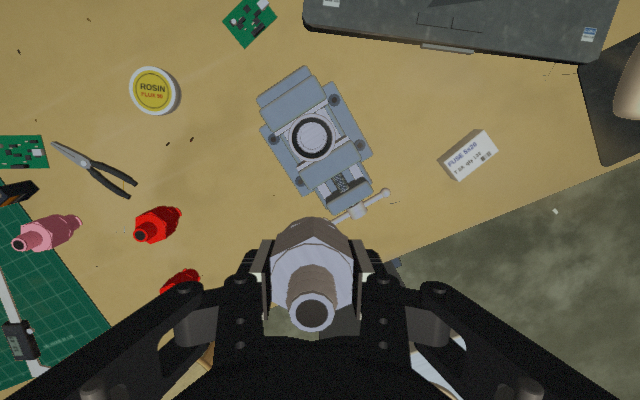

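The tail is gripped straight and centred, with its barb mouth at (312,313). The ring and mouth are clear at (311,138), and the two opposite views agree on the mouth to within 0.5 mm. Next I check the tail's offset in the gripper and lower it gently onto the thread.

```bash
python3 - <<'E'
from h import *
m=pickle.load(open("pics/v2.pkl","rb"));s=robot.state();Rt=Ro.from_rotvec(s["tcp_rot"]).as_matrix()
P=onplane(m,(312,312.5),s["ee_pos"][2]+.0475);off=Rt.T@(P-s["ee_pos"]);print("barb offset in tool",off.round(4))
ox=np.clip(off[0],-.0015,.0015)
c=np.array([.5465,-.0664]);h=np.radians(-27.3);R=rot(h);tx=Ro.from_rotvec(R).as_matrix()[:,0]
t=c-ox*tx[:2]; print("target",t)
robot.movep([*t,.165],R); robot.move_linear([*t,.138],.08); robot.hold(.3)
s=robot.state();print(s["ee_pos"],s["wrist_force"],s["moment"],s["joints"].round(2),s["clock"])
print("hit",robot.move_linear([*t,.107],.02,stop_force=5))
s=robot.state();print(s["ee_pos"],s["wrist_force"],s["moment"],s["clock"])
E
```

```text
barb offset in tool [-0.0007 -0.     -0.0475]
target [ 0.54587445 -0.06607713]
[ 0.54599094 -0.06609696  0.13836079] [-0.31211616 -0.51602505 -2.47535367] [ 0.00467639  0.01061849 -0.04640317] [-0.34  0.47  1.45 -0.    1.23 -1.43] 17.4833
hit True
[ 0.54594635 -0.0660871   0.11423209] [-0.62490983  0.60576786  6.13492173] [0.11653126 0.16119608 0.03086478] 18.5917
```

The tail landed on the thread with the TCP at z = 0.1142, so the seat is 6.7 mm above the mouth, inside the 4–8 mm given. Now I turn it clockwise under a light push, logging force and torque.

```bash
cat >> h.py <<'E'
def turn(t,h,z,n,step=5.,ff=0.,F0=4.,kp=.04,stop=None,base=0.,mean=3):
    """clockwise steps [deg] with a light push; returns h,z,log"""
    log=[]
    for i in range(n):
        s=robot.state(); F=s["wrist_force"][2]+2.0
        dz=np.clip(kp*(F0-F),-.25,.25)+ff*step*14/360
        h-=np.radians(step); z-=dz*1e-3
        robot.move_linear([*t,z],.05,orientation=rot(h))
        v=[]
        for _ in range(mean): robot.hold(.03); q=robot.state(); v.append(np.r_[q["wrist_force"],q["moment"]])
        v=np.mean(v,0); log.append(np.r_[np.degrees(h),q["ee_pos"][2]*1e3,v,q["clock"]])
        print(f"{log[-1][0]:7.1f} z{log[-1][1]:7.2f} F {v[0]:5.1f} {v[1]:5.1f} {v[2]:5.1f}  M {v[3]:.2f} {v[4]:.2f} {v[5]:.3f} t{q['clock']:.1f}")
        if abs(v[2])>25 or np.hypot(v[0],v[1])>20: print("ABORT");break
        if stop and stop(log): break
    return h,z,log
E
python3 - <<'E'
from h import *
t=[.54587,-.06608]
h,z,l=turn(t,np.radians(-27.3),.1142,17)
print(h,z)
E
```

```text
-32.3 z 114.25 F  -0.1  -0.4  -0.2  M -0.02 -0.04 0.010 t18.9
  -37.3 z 114.17 F   0.1   0.1  -1.1  M 0.03 -0.02 -0.011 t19.3
  -42.3 z 114.14 F  -0.1  -0.2  -1.5  M -0.02 -0.02 -0.008 t19.6
  -47.3 z 114.05 F  -0.3   0.0  -1.4  M -0.01 0.00 -0.003 t20.0
  -52.3 z 113.89 F   0.7   0.1  -0.9  M -0.00 -0.03 0.006 t20.3
  -57.3 z 113.81 F   0.1  -0.4  -1.4  M -0.00 -0.02 0.004 t20.7
  -62.3 z 113.67 F   0.3  -0.7  -1.9  M -0.05 -0.02 0.006 t21.0
  -67.3 z 113.52 F  -0.1   0.0  -1.0  M 0.04 0.02 0.026 t21.4
  -72.3 z 113.41 F  -0.0   0.5  -1.1  M 0.02 -0.04 0.012 t21.7
  -77.3 z 113.31 F   0.7   0.0  -1.6  M 0.04 -0.07 -0.020 t22.1
  -82.3 z 113.18 F   0.1  -0.3  -1.3  M 0.10 -0.11 -0.004 t22.4
  -87.3 z 113.10 F   1.1   0.4  -1.9  M 0.03 -0.27 -0.017 t22.8
  -92.3 z 112.96 F   2.2   0.3  -0.9  M -0.01 -0.46 0.011 t23.1
  -97.3 z 112.90 F   3.1  -0.3  -1.2  M 0.01 -0.65 -0.020 t23.5
 -102.3 z 112.78 F   4.4  -1.1  -1.2  M -0.05 -0.88 0.003 t23.8
 -107.3 z 112.67 F   5.2  -0.8  -1.1  M -0.13 -0.99 0.074 t24.2
 -112.3 z 112.50 F   5.3  -0.9  -2.1  M -0.19 -1.10 0.019 t24.5
-1.960004749989631 0.1123820547630917
```

```bash
python3 - <<'E'
import re
a=open("h.py").read()
a=a.replace("""        robot.move_linear([*t,z],.05,orientation=rot(h))
""","""        e=np.array(cen); fx=s["wrist_force"][:2]; e+=np.where(abs(fx)>1,fx,0)*4e-5; np.clip(e,C0-.0012,C0+.0012,out=e); cen[:]=e
        robot.move_linear([*axis(h),z],.05,orientation=rot(h))
""")
a=a.replace("def turn(","""C0=np.array([.5465,-.0664]); cen=C0.copy()
def axis(h): return cen+.0007*(-np.array([np.cos(h),np.sin(h)]))
def turn(""").replace('F=s["wrist_force"][2]+2.0','F=s["wrist_force"][2]+1.3').replace("axis(h): return cen+.0007*(-","axis(h): return cen+.0007*(-1*-1)*(-1)*(-")
a=a.replace("cen+.0007*(-1*-1)*(-1)*(-np.array([np.cos(h),np.sin(h)]))","cen-.0007*np.array([np.cos(h),np.sin(h)])  # tail axis is at -0.7 mm on tool x; tool x = -(cos h, sin h)")
open("h.py","w").write(a)
E
python3 - <<'E'
from h import *
h=-1.96
print("axis",axis(h),axis(np.radians(-27.3)))
E
```

```text
axis [ 0.54676562 -0.06575235] [ 0.54587797 -0.06607895]
```

```bash
python3 - <<'E'
from h import *
h=-1.96
robot.move_linear([*axis(h),.11238],.02,orientation=rot(h)); robot.hold(.2)
s=robot.state();print(s["ee_pos"],s["wrist_force"],s["moment"])
print(robot.move_linear([*axis(h),.106],.012,stop_force=5))
robot.hold(.1);s=robot.state();print(s["ee_pos"],s["wrist_force"],s["moment"],s["clock"],s["joints"].round(2))
E
```

```text
[ 0.54654613 -0.06577208  0.11228973] [ 1.80592794 -1.33849057 -1.77718456] [-0.32074958 -0.32147921  0.02833855]
True
[ 0.54663719 -0.06562759  0.11080983] [-0.99071678 -0.01455864  5.35020499] [0.02615284 0.26881008 0.05746807] 25.3917 [-0.33  0.5   1.48  0.    1.16  0.05]
```

The lugs dropped 3.4 mm into the starts. I keep turning with feed-forward and watch for the torque step.

```bash
python3 - <<'E'
from h import *
h,z,l=turn(0,-1.96,.1108,24,ff=1.,mean=5,stop=lambda L:len(L)>1 and L[-1][7]>.062 and L[-2][7]>.062)
print(h,z,cen)
E
```

```text
-117.3 z 110.71 F  -0.3   0.3   2.6  M 0.08 0.09 -0.008 t25.8
 -122.3 z 110.54 F  -0.1  -0.8   3.5  M -0.14 0.07 -0.004 t26.2
 -127.3 z 110.38 F   0.2  -1.5   3.2  M -0.19 0.02 0.012 t26.6
 -132.3 z 110.23 F   1.1  -0.7   2.5  M -0.18 -0.09 -0.008 t27.1
 -137.3 z 110.04 F   1.1  -0.9   2.9  M -0.20 -0.16 -0.019 t27.5
 -142.3 z 109.82 F   1.0  -1.1   2.4  M -0.21 -0.15 0.001 t27.9
 -147.3 z 109.63 F   1.0  -1.2   3.3  M -0.26 -0.15 0.003 t28.3
 -152.3 z 109.48 F   1.4  -1.7   3.7  M -0.28 -0.21 0.032 t28.7
 -157.3 z 109.30 F   1.9  -2.2   3.4  M -0.33 -0.30 0.011 t29.1
 -162.3 z 109.25 F   0.9  -1.7   5.0  M -0.26 -0.16 -0.083 t29.6
 -167.3 z 109.25 F   0.6  -0.6   5.9  M -0.16 -0.14 -0.123 t30.0
 -172.3 z 109.23 F   0.3  -0.5   6.5  M -0.14 -0.08 -0.120 t30.4
 -177.3 z 109.24 F   0.4  -0.7   6.7  M -0.14 -0.07 -0.096 t30.8
 -182.3 z 109.20 F   0.8  -0.9   7.4  M -0.14 -0.05 -0.107 t31.2
 -187.3 z 109.23 F   0.4  -0.8   7.1  M -0.13 -0.07 -0.122 t31.6
 -192.3 z 109.15 F   0.9  -0.7   7.3  M -0.08 -0.05 -0.115 t32.1
 -197.3 z 109.07 F   0.3  -0.6   6.6  M -0.03 -0.15 -0.160 t32.5
 -202.3 z 108.93 F   0.7  -0.2   5.9  M -0.02 -0.18 -0.166 t32.9
 -207.3 z 108.77 F   1.6   0.6   5.0  M 0.14 -0.22 -0.166 t33.3
 -212.3 z 108.60 F   1.2   1.1   5.1  M 0.23 -0.21 -0.200 t33.7
 -217.3 z 108.39 F   1.6   1.4   4.4  M 0.29 -0.24 -0.118 t34.1
 -222.3 z 108.23 F   1.9   1.0   3.1  M 0.25 -0.29 -0.195 t34.6
 -227.3 z 108.07 F   1.5   0.7   1.9  M 0.16 -0.32 -0.195 t35.0
 -232.3 z 107.86 F   1.1  -0.0   1.4  M 0.05 -0.25 -0.189 t35.4
-4.054395102393193 0.10792889528879497 [ 0.54700352 -0.06679548]
```

The reaction torque reads negative, so my stop test, which looked for a positive rise, never fired. The log is clear:
- **First contact:** torque stepped from under 0.03 to about 0.12 N m at h ≈ -160°, and z stalled while the axial play was taken up.
- **Ring compression:** the thread began pulling the seat into the ring at about -191°.
- **Now:** h = -232° at 0.19 N m, inside the "eighth turn on" band. That is 72° past first contact and 41° past ring compression.

I'll ease it back 8° so it sits within a sensible margin of an eighth turn by either reading, then let go.

```bash
python3 - <<'E'
from h import *
cen[:]=[.54700352,-.06679548]
h,z,l=turn(0,-4.054395,.107929,2,step=-4.,ff=1.,F0=3.5,mean=5)
robot.open(); robot.hold(.3); p=robot.state()["ee_pos"]
robot.move_linear([p[0],p[1],.20],.08)
h2=np.arctan2(-.0664,.5465)
b=C0+.03*np.array([np.cos(h2),np.sin(h2)])
robot.movep([*b,.25],rot(h2)); m,im=shot("e1")
print(robot.state()["clock"],robot.state()["wrist_force"])
c=proj(m,[*C0,.12])[0];M=np.float64([[4,0,-4*(c[0]-80)],[0,4,-4*(c[1]-70)]])
I=cv2.warpAffine(im[...,::-1],M,(640,560),flags=cv2.INTER_CUBIC)
zf=z-.0365; yaw=h+np.pi*2/3
for P in(ring(.02194,.062,hx),ring(.011,.084)):
    cv2.polylines(I,[np.int32(proj(m,pose(P,*C0,yaw,zf))@M[:,:2].T+M[:,2])],True,(0,0,255),1)
cv2.imwrite("pics/e1c.png",I)
E
```

```text
-228.3 z 108.02 F   0.3   1.0   2.6  M 0.22 -0.08 0.197 t35.8
 -224.3 z 108.20 F   0.0   1.9   2.6  M 0.31 -0.02 0.188 t36.2
41.8667 [ 0.1109603  -0.01962134 -0.01687109]
```

View pics/e1c.png

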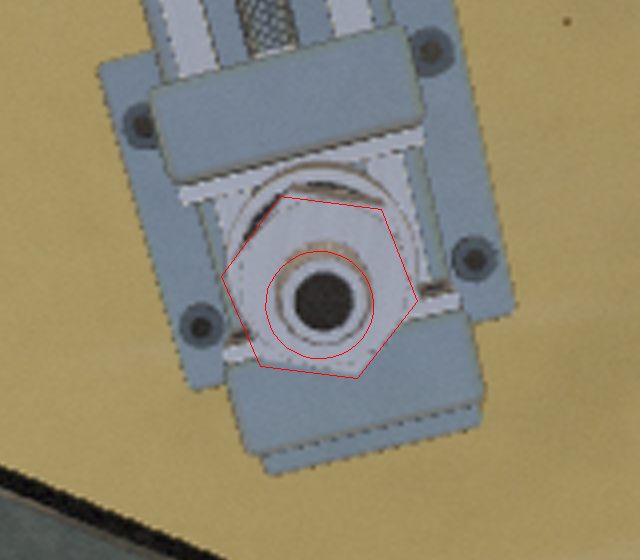

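The close view shows the tail upright and seated in the coupling. Its hexagon matches the predicted outline, with corners at (224,275) and (417,300), so it did not spring back on release. The gripper is clear.

```bash
python3 -c "
from workcell import robot
print(robot.finish_job())"
```

```text
the job is handed in; nothing more can be done
None
```

The hose tail is screwed into the coupling and released, and the job is handed in; because I read the torque sign wrong, it went to 72° past the first resistance rise, and I eased it back 8°, leaving it about 64° past that point (33° past where the ring began to compress) instead of exactly 45°.

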